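Poise the pestle over the mortar

ROBOT

A 6-joint arm with a two-finger parallel gripper is mounted at the origin on the work surface. World frame = base frame: x ahead of the robot, y to its left, z up, the work surface at z = 0. Lengths are in m, angles in rad, forces in N, time in s.
With the tool pointing down it reaches from about 0.425 to 0.925 m from the base axis. Payload 12.5 kg.
Tool frame: the origin (TCP) lies midway between the tips of the shut fingers; the grasp point (between the pads) lies 19 mm behind it; z points along the fingers, y is the line along which they close (so a half turn about z gives the same grasp; the last joint's range is limited). The gripper opens to 85 mm and grips with 20 to 120 N. Pads are 22 mm wide; open, the fingers measure 114 mm over their backs; the gripper's body (76 mm by 85 mm) begins 54 mm behind the grasp point. The pads swing forward as they close: fully open they stand 13 mm farther back than shut.
Start: joints at [1, 0.491, 1.559, -0, 1.092, -0.106], TCP at [0.28, 0.559, 0.231] pointing down, gripper open.
Joint ranges: [-3.1, 3.1], [-0.84, 2.19], [0.05, 2.79], [-1.13, 4.28], [0.06, 2.93], [-2.69, 2.69]. Speed limits (rad/s): [2.22, 2.22, 2.79, 3.14, 3.14, 3.14].

INTERFACE

Orientations are given as a unit quaternion [w, x, y, z].
In Python, from plant import bot, viewer, job gives the robot as it stands.
- The arm moves only by the tool servo_tool, never from a script. Its argument "deltas" is a list of rows, each an object of numbers: "tx", "ty", "tz": the shift along the tool's x, y, z in cm; "spin": the turn about the tool's z in rad. A call has 1 to 20 rows; each row shifts and turns the commanded pose from where the row before left it, along the tool's axes as they then stand; what a row does not reach is not made up. A row lasts 1/10 s, in which the tool goes at most 50 mm and 8.59 degrees, less where a joint would pass 70% of its speed; a pose out of reach is approached as far as the arm can. A call is refused whole if a number of a shift passes 5 or a number of a turn 0.15, either way. A call with a gripper value outside its range is refused whole. "hand" is the finger opening in cm, from 0 to 8.54, set as the call begins (left out, the last holds). The fingers move at their own pace and stop on an object; the grip force is fixed at half the most. Time passes only in rows, so rows that do not move let the fingers close. It gives the time, the measured TCP pose, the force, the opening and the grip force at its end, in the units of the state.
- bot.sense(): the state, without advancing time (a new reading comes with each control period).
- viewer.capture(name): name is "side" or "top" or "wrist"; returns the picture (420x560x3 uint8, red, green, blue); there is no depth.
- viewer.get_calibration(name): a dict with "fx", "fy", "cx", "cy" (pixels), "origin" and "rotation" of the camera in the world; the wrist camera has in their place "tool_from_camera" (4x4, takes a point from camera to tool coordinates, whose origin is the TCP and whose axes are the flange's). Camera axes: x right, y up, looking along -z (the intrinsics and any distortion apply to the point x, -y, -z); pixel columns grow to the right and rows downward; lengths in m; the calibration is good to about 2 mm. The wrist camera is an equidistant fisheye: a pixel r from the principal point sees the ray r / f radians off the axis. A picture is of the moment at which its call begins: read the wrist's pose just before it. get_calibration takes no time and is no camera call.
- job.finish_job(): hands the job in; it is judged then, once.
The state is a dict: "clock": time; "joints": joint angles; "dq": joint speeds; "tau": joint torques, N m; "position": TCP position; "ee_rot": TCP orientation; "force": force on the tool from outside, world axes, zero at the start; "ft_torque": the same for the moment, N m; "opening": opening from 0.0 (shut) to 1.0 (fully open); "gripper_force": force on a finger pad.
Only numpy, scipy, OpenCV 4.12 (cv2) and the standard library are available. Lean on these libraries where they do the work, as an engineer would, in place of code of your own. Each camera call takes 0.05 s, during which the arm holds its last target. There are 200 camera calls.

TASK

Without lifting or tipping it, slide the white mortar across the bench to the middle of the round orange mat and take the gripper off it. Then draw the wooden-handled pestle out of its stand, carry it over the row of brown bottles without disturbing the bottles or the spare pestle, and bring it upright over the middle of the mortar, its head just above the rim (about a finger's breadth) and never touching the mortar, so that the powder can be brushed off it into the bowl. Finish while still holding it there, gripped and motionless: do not put it down or let go.

Things in the scene. Friction and masses are not known exactly. Their poses are not given: they have to be found in the camera images.
- mat: round orange mat with a paler ring, diameter 130 mm, lying flat on the bench, under 1.5 mm thick and flush (things slide onto it freely); origin at its centre on the bench
- mortar: white porcelain mortar, a loose open round bowl, 0.28 to 0.46 kg: 58 mm tall, outer diameter 68 mm at the foot and 100 mm at the rim; inside, the mouth is 86 mm across, narrowing to about 60 mm at the flat floor, which is 12 mm above the bench; wall 7 mm. Origin at the centre of its underside, z up. It slides on the bench
- mortar_rim (a point): centre of the mortar's mouth, level with the rim, 58 mm above its underside
- stand: white plastic block fixed to the bench, 160 x 70 x 40 mm (its x, y, z), with two round holes in its top at x = -40 and +40 mm, 38 mm wide and 30 mm deep; the two pestles stand upright in them, heads down. Origin at the centre of its underside
- pestle_grip (a point): the pestle to use: 150 mm long, 0.10 to 0.16 kg, white porcelain head below (35 mm diameter, 45 mm long) and a straight brown wooden handle 22 mm in diameter from 58 to 144 mm above the tip. It stands upright in one of the stand's holes, its tip 10 mm above the bench. This point is on its axis in the handle, 105 mm above the tip; z along the pestle, up towards the handle's end
- pestle_tip (a point): the lowest point of that pestle's head, on its axis; z up along the pestle
- pestle: the same pestle; origin at its tip, z up along it
- spare: the spare pestle, same shape but all white, in the stand's other hole (80 mm from the first); to be left there. Origin at its tip
- tray: low grey tray fixed to the bench between the stand and the mat, 300 x 70 x 18 mm (its x, y, z), holding the row of four bottles along its x. Origin at the centre of its underside
- bottle0: brown bottle with a red cap, diameter 52 mm, standing in the tray with its cap's top 125 mm above the bench, number 1 of four along the tray's x (70 mm apart); loose, to be left standing. Origin at the centre of its underside
- bottle1: brown bottle with a red cap, diameter 52 mm, standing in the tray with its cap's top 125 mm above the bench, number 2 of four along the tray's x (70 mm apart); loose, to be left standing. Origin at the centre of its underside
- bottle2: brown bottle with a red cap, diameter 52 mm, standing in the tray with its cap's top 125 mm above the bench, number 3 of four along the tray's x (70 mm apart); loose, to be left standing. Origin at the centre of its underside
- bottle3: brown bottle with a red cap, diameter 52 mm, standing in the tray with its cap's top 125 mm above the bench, number 4 of four along the tray's x (70 mm apart); loose, to be left standing. Origin at the centre of its underside
Mind the look-alikes: they are no part of the job. Of the things that look like the mortar, the middle-sized one is meant. What is shaped like the pestle but purple is not meant.

How it is judged:
By the outcome, as a careful person would: the job done as asked, in the order asked, and still so for the second after the job is handed in, while the arm keeps its last pose, push and grip.
It also fails if it takes over 69 s, if anything falls off the work surface, if the arm or the gripper's body presses on something with over 40 N, if the wrist force passes 120 N, or if a joint passes its speed limit or range.

## Working session

There is one attempt and no reset: what is moved stays moved. The work goes in short steps, Python scripts to look and compute and a tool call to move; the robot and the scene stay as the last step left them, time stands still between calls to the robot, and variables do not carry over. Pictures are saved under pics/ and viewed, at most 10 in all, crops included, and the job is handed in when it is done.

Besides the shell and the picture viewer there is one more tool, called after "Request:" as name([rows], argument=value, ...), one row to a line, values as JSON. servo_tool: Moves the arm, as the interface text tells. Its arguments: {"type":"object","properties":{"deltas":{"type":"array"},"hand":{"type":"number"}},"required":["deltas"]}

```bash
mkdir -p pics; python3 - <<'E'
from plant import bot, viewer, job
import cv2,numpy as np
s=bot.sense();print({k:np.round(v,3).tolist() for k,v in s.items()})
for n in("top","side"):
    im=viewer.capture(n);cv2.imwrite(f"pics/{n}0.png",im[:,:,::-1])
    print({k:np.round(v,4).tolist() if not isinstance(v,str) else v for k,v in viewer.get_calibration(n).items()})
print(viewer.get_calibration("wrist"))
E
```

```text
{'clock': 0.0, 'joints': [1.0, 0.492, 1.559, -0.0, 1.092, -0.106], 'dq': [0.0, -0.0, 0.0, 0.0, 0.001, -0.0], 'tau': [0.001, -61.844, -26.16, 0.0, 0.004, -0.0], 'position': [0.28, 0.559, 0.231], 'ee_rot': [-0.0, 0.23, 0.973, -0.001], 'force': [-0.016, 0.226, 0.059], 'ft_torque': [-0.008, -0.021, 0.038], 'gripper_force': 0.0, 'opening': 1.001}
{'fx': 527.8689, 'fy': 527.8689, 'cx': 284.8314, 'cy': 204.1234, 'origin': [0.2663, 0.0497, 1.1648], 'rotation': [0.7157, 0.0496, -0.0635, -0.6937]}
{'fx': 426.5022, 'fy': 426.5022, 'cx': 279.9595, 'cy': 211.0976, 'origin': [0.0898, -0.589, 0.4955], 'rotation': [0.8283, 0.505, -0.1327, -0.2032]}
{'fx': 325.19226210127806, 'fy': 325.19226210127806, 'cx': 285.1161025124311, 'cy': 208.5991829730911, 'tool_from_camera': array([[-7.76371429e-05,  9.60177005e-01,  2.79392401e-01,
         7.11358110e-02],
       [ 9.99998900e-01, -3.39294903e-04,  1.44391980e-03,
         3.54424822e-04],
       [ 1.48121501e-03,  2.79392206e-01, -9.60175922e-01,
        -1.40313794e-01],
       [ 0.00000000e+00,  0.00000000e+00,  0.00000000e+00,
         1.00000000e+00]])}
```

View pics/top0.png

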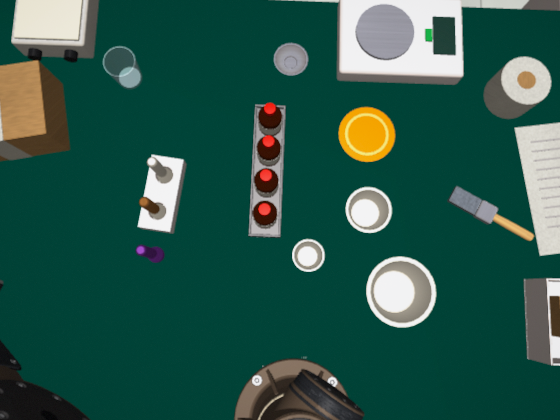

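View pics/side0.png

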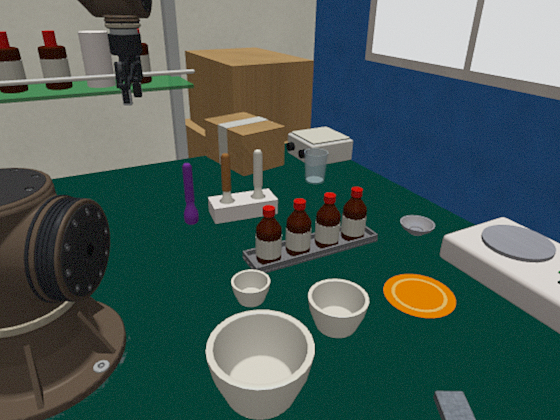

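Top view: mortar (the middle-sized one) at about (369,210), mat (367,134), tray along column 267, stand (162,194), wooden pestle top (146,202), spare pestle top (153,161), and purple look-alike (140,250). The side view agrees. Next I turn these pixels into positions.

```bash
cat > h.py <<'E'
import numpy as np,cv2
from scipy.spatial.transform import Rotation as R
from plant import bot,viewer,job
def q(w): return R.from_quat([w[1],w[2],w[3],w[0]])
def ray(n,uv,s=None):
    c=viewer.get_calibration(n);d=np.array([(uv[0]-c['cx'])/c['fx'],-(uv[1]-c['cy'])/c['fy'],-1.])
    if n!="wrist":
        r=np.array(c['rotation']);r=r if r.shape==(3,3) else q(r).as_matrix()
        return np.array(c['origin']),r@d
    p=np.array([uv[0]-c['cx'],uv[1]-c['cy']]);t=np.hypot(*p)/c['fx'];p=p/max(np.hypot(*p),1e-9)
    d=np.array([np.sin(t)*p[0],-np.sin(t)*p[1],-np.cos(t)])
    T=c['tool_from_camera'];M=q(s['ee_rot']).as_matrix()
    return np.array(s['position'])+M@T[:3,3],M@T[:3,:3]@d
def onz(n,uv,z,s=None):
    o,d=ray(n,uv,s);return o+d*(z-o[2])/d[2]
def proj(n,P):
    c=viewer.get_calibration(n);r=np.array(c['rotation']);r=r if r.shape==(3,3) else q(r).as_matrix()
    x=r.T@(np.array(P)-c['origin']);return np.array([c['cx']-c['fx']*x[0]/x[2],c['cy']+c['fy']*x[1]/x[2]])
def blobs(m,amin=20):
    cs,_=cv2.findContours(m.astype(np.uint8),cv2.RETR_EXTERNAL,cv2.CHAIN_APPROX_NONE)
    return [c[:,0,:].astype(float) for c in cs if cv2.contourArea(c)>amin]
def circ(P):
    A=np.c_[2*P,np.ones(len(P))];s=np.linalg.lstsq(A,(P**2).sum(1),rcond=None)[0]
    return s[:2],np.sqrt(s[2]+s[:2]@s[:2])
E
cat > m.py <<'E'
from h import *
im=cv2.imread("pics/top0.png");hsv=cv2.cvtColor(im,cv2.COLOR_BGR2HSV).astype(int);H,S,V=hsv[...,0],hsv[...,1],hsv[...,2]
def box(m,x0,x1,y0,y1):
    k=np.zeros_like(m);k[y0:y1,x0:x1]=m[y0:y1,x0:x1];return k
def fit(m,z):
    b=max(blobs(m),key=len);return circ(np.array([onz("top",p,z)[:2] for p in b]))
print("mat",fit(box((H<25)&(S>150)&(V>120),330,405,100,170),0))
print("mortar",fit(box((S<70)&(V>90),335,400,180,240),.058))
print("bigger",fit(box((S<70)&(V>90),360,445,250,335),.09))
for b in blobs(box(((H<6)|(H>174))&(S>180)&(V>170),250,290,95,230),8): print("cap",onz("top",b.mean(0),.125))
st=box((S<60)&(V>150),135,190,150,236);b=max(blobs(st),key=len)
rc=cv2.minAreaRect(b.astype(np.float32));print("stand",onz("top",rc[0],.04),[onz("top",p,.04)[:2].round(3).tolist() for p in cv2.boxPoints(rc)])
br=box((H>4)&(H<20)&(S>120)&(V>60),136,168,190,225)
for b in blobs(br,8): print("brown",b.min(0),b.max(0),b.mean(0), onz("top",(146,202),.16))
print("spare",onz("top",(153,161),.16))
for n,x0,x1,y0,y1 in(("top",244,292,98,244),):
    b=np.array([[250,235],[280,236],[285,106],[255,105]]);print("tray",[onz("top",p,.018)[:2].round(3).tolist() for p in b])
E
python3 m.py
```

```text
mat (array([ 0.62437006, -0.15272108]), np.float64(0.06463996288721076))
mortar (array([ 0.44018999, -0.14733345]), np.float64(0.04952687835122114))
bigger (array([ 0.27007241, -0.20825705]), np.float64(0.07086024121865102))
cap [0.42359774 0.07288654 0.125     ]
cap [0.49317112 0.07271516 0.125     ]
cap [0.56428341 0.06978622 0.125     ]
cap [0.63353841 0.06923566 0.125     ]
stand [0.46436177 0.29948128 0.04      ] [[0.389, 0.344], [0.55, 0.331], [0.541, 0.254], [0.38, 0.268]]
brown [139. 197.] [158. 212.] [148.31111111 204.82222222] [0.42426645 0.29871183 0.16      ]
spare [0.50532624 0.2909332  0.16      ]
tray [[0.381, 0.104], [0.381, 0.038], [0.677, 0.036], [0.677, 0.104]]
```

Request:
servo_tool([
  {"spin": 0.14},
  {"spin": 0.14},
  {"spin": 0.14},
  {"spin": 0.14},
  {"spin": 0.14},
  {"spin": 0.14},
  {"spin": 0.14},
  {"spin": 0.127},
  {"ty": 4.5},
  {"ty": 4.5},
  {"ty": 4.5},
  {"ty": 4.5},
], hand=3.5)

```text
schema error: expected keys tx, ty, tz, spin
```

Request:
servo_tool([
  {"tx": -4.4},
  {"tx": -4.4},
  {"tx": -4.4},
  {"tx": -4.4},
  {"tx": -4.4},
  {"tx": -4.4},
  {"tx": -4.4},
  {"tx": -4.4},
  {"tx": -4.4},
  {"tx": -4.4},
  {"tx": -4.4},
  {"tx": -4.4},
  {"tx": -4.4},
  {"tx": -4.4},
  {"tx": -4.4},
  {"tx": -4.4,"ty": -2},
  {},
  {},
])

```text
schema error: expected keys tx, ty, tz, spin
```

All four keys are needed in every row.

Request:
servo_tool([
  {"tx": 0,"ty": 0,"tz": 0,"spin": 0.14},
  {"tx": 0,"ty": 0,"tz": 0,"spin": 0.14},
  {"tx": 0,"ty": 0,"tz": 0,"spin": 0.14},
  {"tx": 0,"ty": 0,"tz": 0,"spin": 0.14},
  {"tx": 0,"ty": 0,"tz": 0,"spin": 0.14},
  {"tx": 0,"ty": 0,"tz": 0,"spin": 0.14},
  {"tx": 0,"ty": 0,"tz": 0,"spin": 0.14},
  {"tx": 0,"ty": 0,"tz": 0,"spin": 0.127},
  {"tx": 0,"ty": 4.5,"tz": 0,"spin": 0},
  {"tx": 0,"ty": 4.5,"tz": 0,"spin": 0},
  {"tx": 0,"ty": 4.5,"tz": 0,"spin": 0},
  {"tx": 0,"ty": 4.5,"tz": 0,"spin": 0},
  {"tx": 0,"ty": 0,"tz": 0,"spin": 0},
], hand=3.5)

```text
clock: 1.4
position: [0.465, 0.5572, 0.2298]
ee_rot: [0.0, 0.709, 0.705, -0.0]
force: [0.0, -0.3, 0.2]
opening: 0.414
gripper_force: 0.0
```

Request:
servo_tool([
  {"tx": -4.4,"ty": 0,"tz": 0,"spin": 0},
  {"tx": -4.4,"ty": 0,"tz": 0,"spin": 0},
  {"tx": -4.4,"ty": 0,"tz": 0,"spin": 0},
  {"tx": -4.4,"ty": 0,"tz": 0,"spin": 0},
  {"tx": -4.4,"ty": 0,"tz": 0,"spin": 0},
  {"tx": -4.4,"ty": 0,"tz": 0,"spin": 0},
  {"tx": -4.4,"ty": 0,"tz": 0,"spin": 0},
  {"tx": -4.4,"ty": 0,"tz": 0,"spin": 0},
  {"tx": -4.4,"ty": 0,"tz": 0,"spin": 0},
  {"tx": -4.4,"ty": 0,"tz": 0,"spin": 0},
  {"tx": -4.4,"ty": 0,"tz": 0,"spin": 0},
  {"tx": -4.4,"ty": 0,"tz": 0,"spin": 0},
  {"tx": -4.4,"ty": 0,"tz": 0,"spin": 0},
  {"tx": -4.4,"ty": 0,"tz": 0,"spin": 0},
  {"tx": -4.4,"ty": 0,"tz": 0,"spin": 0},
  {"tx": -4.4,"ty": -2,"tz": 0,"spin": 0},
  {"tx": 0,"ty": 0,"tz": 2.5,"spin": 0},
  {"tx": 0,"ty": 0,"tz": 2.5,"spin": 0},
  {"tx": 0,"ty": 0,"tz": 2,"spin": 0},
  {"tx": 0,"ty": 0,"tz": 0,"spin": 0},
])

```text
clock: 3.4
position: [0.4382, -0.1447, 0.1594]
ee_rot: [-0.002, 0.708, 0.707, -0.001]
force: [-0.1, 0.1, 0.7]
opening: 0.413
gripper_force: 0.0
```

```bash
python3 - <<'E'
from h import *
s=bot.sense();im=viewer.capture("wrist");cv2.imwrite("pics/w1.png",im[:,:,::-1])
print(np.round(s['position'],4),np.round(s['ee_rot'],4))
E
```

```text
[ 0.4382 -0.1447  0.1594] [-2.100e-03  7.075e-01  7.067e-01 -6.000e-04]
```

View pics/w1.png

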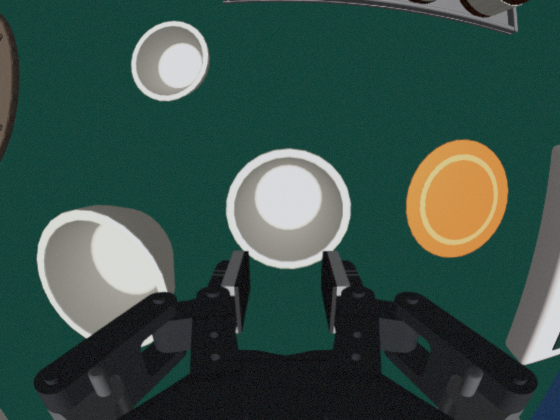

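The wrist view shows the mortar's rim around (288,208), the mat at (457,198) and the two fingers below it. I measure the mortar and mat from this view.

```bash
cat > w.py <<'E'
from h import *
def wm(im,s,which,z,box):
    hsv=cv2.cvtColor(im,cv2.COLOR_RGB2HSV).astype(int);H,S,V=hsv[...,0],hsv[...,1],hsv[...,2]
    m=(H<25)&(S>130)&(V>120) if which=="mat" else (S<70)&(V>70)
    k=np.zeros_like(m);x0,x1,y0,y1=box;k[y0:y1,x0:x1]=m[y0:y1,x0:x1]
    b=max(blobs(k),key=len);P=np.array([onz("wrist",p,z,s)[:2] for p in b])
    c,r=circ(P)
    for _ in range(3):
        e=abs(np.hypot(*(P-c).T)-r);c,r=circ(P[e<max(.002,np.median(e)*2)])
    return c.round(4),round(r,4)
E
python3 - <<'E'
from w import *
s=bot.sense();im=cv2.imread("pics/w1.png")[:,:,::-1].copy()
print(wm(im,s,"mat",0,(395,515,130,265)),wm(im,s,"mortar",.058,(215,360,140,250)))
E
```

```text
(array([ 0.6245, -0.1526]), np.float64(0.0646)) (array([ 0.4408, -0.1465]), np.float64(0.0491))
```

Request:
servo_tool([
  {"tx": -0.22,"ty": 0.25,"tz": 0,"spin": 0},
  {"tx": 0,"ty": 0,"tz": 3,"spin": 0},
  {"tx": 0,"ty": 0,"tz": 3,"spin": 0},
  {"tx": 0,"ty": 0,"tz": 2,"spin": 0},
  {"tx": 0,"ty": 0,"tz": 1.5,"spin": 0},
  {"tx": 0,"ty": 0,"tz": 1.5,"spin": 0},
  {"tx": 0,"ty": 0,"tz": 1.5,"spin": 0},
  {"tx": 0,"ty": 0,"tz": 0,"spin": 0},
  {"tx": 0,"ty": 0,"tz": 0,"spin": 0},
])

```text
clock: 4.35
position: [0.4425, -0.1478, 0.0371]
ee_rot: [0.0, 0.707, 0.707, 0.0]
force: [0.3, -0.3, -0.3]
opening: 0.408
gripper_force: 0.0
```

Request:
servo_tool([
  {"tx": 0,"ty": 0,"tz": 0.8,"spin": 0},
  {"tx": 0,"ty": 0.3,"tz": 0,"spin": 0},
  {"tx": 0,"ty": 0.3,"tz": 0,"spin": 0},
  {"tx": 0,"ty": 0.5,"tz": 0,"spin": 0},
  {"tx": -0.05,"ty": 1,"tz": 0,"spin": 0},
  {"tx": -0.05,"ty": 1,"tz": 0,"spin": 0},
  {"tx": -0.05,"ty": 1,"tz": 0,"spin": 0},
  {"tx": -0.05,"ty": 1,"tz": 0,"spin": 0},
  {"tx": -0.05,"ty": 1,"tz": 0,"spin": 0},
  {"tx": -0.05,"ty": 1,"tz": 0,"spin": 0},
  {"tx": -0.05,"ty": 1,"tz": 0,"spin": 0},
  {"tx": -0.05,"ty": 1,"tz": 0,"spin": 0},
  {"tx": -0.05,"ty": 1,"tz": 0,"spin": 0},
  {"tx": -0.05,"ty": 1,"tz": 0,"spin": 0},
  {"tx": 0,"ty": 1,"tz": 0,"spin": 0},
  {"tx": 0,"ty": 1,"tz": 0,"spin": 0},
  {"tx": 0,"ty": 1,"tz": 0,"spin": 0},
  {"tx": 0,"ty": 1,"tz": 0,"spin": 0},
  {"tx": 0,"ty": 0.6,"tz": 0,"spin": 0},
  {"tx": 0,"ty": 0.3,"tz": 0,"spin": 0},
])

```text
clock: 6.35
position: [0.6025, -0.1527, 0.0282]
ee_rot: [0.0, 0.707, 0.707, 0.0]
force: [-2.9, 0.0, 0.6]
opening: 0.41
gripper_force: 1.2
```

```bash
python3 - <<'E'
from w import *
s=bot.sense();im=viewer.capture("top");cv2.imwrite("pics/t2.png",im[100:240,300:440,::-1].repeat(4,0).repeat(4,1))
w=viewer.capture("wrist");cv2.imwrite("pics/w2.png",w[:,:,::-1])
print(np.round(s['position'],4),np.round(s['force'],2))
E
```

```text
[ 0.6025 -0.1527  0.0282] [-2.9   0.01  0.62]
```

View pics/w2.png

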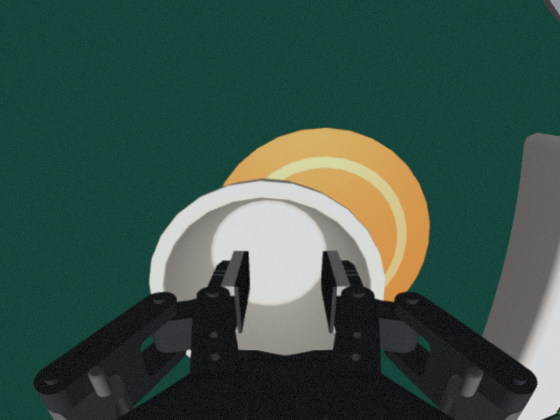

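The wrist view shows the mortar being pushed partway onto the mat, with its rim arc from (155,290) over (268,180) to (385,280). I fit the visible rim arc.

```bash
cat >> w.py <<'E'
def rim(im,s,box=(140,400,150,300)):
    hsv=cv2.cvtColor(im,cv2.COLOR_RGB2HSV).astype(int);m=(hsv[...,1]<60)&(hsv[...,2]>80)
    P=[]
    for u in range(box[0],box[1],3):   # outermost (topmost) white pixel of each column
        v=np.flatnonzero(m[box[2]:box[3],u])
        if len(v): P.append(onz("wrist",(u,box[2]+v[0]),.058,s)[:2])
    P=np.array(P);g=np.ones(len(P),bool)
    for _ in range(4):
        c,r=circ(P[g]);g=abs(np.hypot(*(P-c).T)-r)<.0015
    return c.round(4),r.round(4),g.sum(),len(P)
E
python3 - <<'E'
from w import *
s=bot.sense();print(rim(cv2.imread("pics/w2.png")[:,:,::-1].copy(),s))
E
```

```text
(array([ 0.5943, -0.1515]), np.float64(0.0482), np.int64(76), 79)
```

Request:
servo_tool([
  {"tx": 0,"ty": 0.4,"tz": 0,"spin": 0},
  {"tx": -0.1,"ty": 0.5,"tz": 0,"spin": 0},
  {"tx": 0,"ty": 0.5,"tz": 0,"spin": 0},
  {"tx": 0,"ty": 0.5,"tz": 0,"spin": 0},
  {"tx": 0,"ty": 0.5,"tz": 0,"spin": 0},
  {"tx": 0,"ty": 0.3,"tz": 0,"spin": 0},
  {"tx": 0,"ty": 0.2,"tz": 0,"spin": 0},
  {"tx": 0,"ty": 0,"tz": 0,"spin": 0},
  {"tx": 0,"ty": -0.5,"tz": 0,"spin": 0},
  {"tx": 0,"ty": -0.2,"tz": 0,"spin": 0},
  {"tx": 0,"ty": 0,"tz": -1,"spin": 0},
  {"tx": 0,"ty": 0,"tz": -3,"spin": 0},
  {"tx": 0,"ty": 0,"tz": -4,"spin": 0},
  {"tx": 0,"ty": 0,"tz": -5,"spin": 0},
  {"tx": 0,"ty": 0,"tz": 0,"spin": 0},
  {"tx": 0,"ty": 0,"tz": 0,"spin": 0},
])

```text
clock: 8.05
position: [0.6243, -0.154, 0.1602]
ee_rot: [0.002, 0.707, 0.707, 0.001]
force: [-0.2, 0.7, -1.6]
opening: 0.41
gripper_force: 0.0
```

```bash
python3 - <<'E'
from w import *
s=bot.sense();w=viewer.capture("wrist");cv2.imwrite("pics/w3.png",w[:,:,::-1])
print(np.round(s['position'],4))
for f in (lambda:wm(w,s,"mat",0,(150,420,100,400)),lambda:rim(w,s,(210,370,120,260)),lambda:wm(w,s,"mortar",.058,(215,360,140,255))):print(f())
E
```

```text
[ 0.6243 -0.154   0.1602]
(array([ 0.6235, -0.1532]), np.float64(0.0621))
(array([ 0.6222, -0.1442]), np.float64(0.0444), np.int64(21), 45)
(array([ 0.6224, -0.151 ]), np.float64(0.0493))
```

View pics/w3.png

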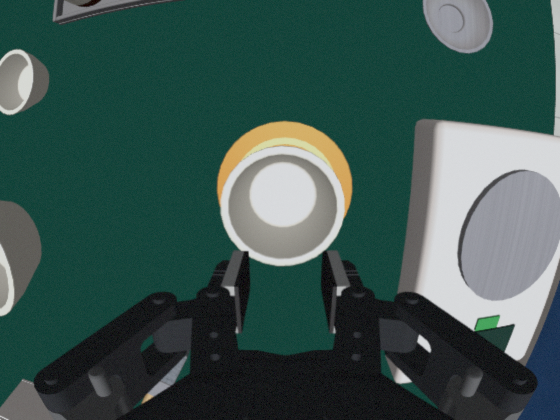

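The mortar is within about 3 mm of the mat's centre and the gripper is clear of it. Next, the pestle.

Request:
servo_tool([
  {"tx": 0,"ty": 0,"tz": -4.5,"spin": 0},
  {"tx": 0,"ty": 0,"tz": -4.5,"spin": 0},
  {"tx": 4.1,"ty": -1.8,"tz": 0,"spin": 0},
  {"tx": 4.1,"ty": -1.8,"tz": 0,"spin": 0},
  {"tx": 4.1,"ty": -1.8,"tz": 0,"spin": 0},
  {"tx": 4.1,"ty": -1.8,"tz": 0,"spin": 0},
  {"tx": 4.1,"ty": -1.8,"tz": 0,"spin": 0},
  {"tx": 4.1,"ty": -1.8,"tz": 0,"spin": 0},
  {"tx": 4.1,"ty": -1.8,"tz": 0,"spin": 0},
  {"tx": 4.1,"ty": -1.8,"tz": 0,"spin": 0},
  {"tx": 4.1,"ty": -1.8,"tz": 0,"spin": 0},
  {"tx": 4.1,"ty": -1.8,"tz": 0,"spin": 0},
  {"tx": 4.1,"ty": -1.8,"tz": 0,"spin": 0},
  {"tx": 0,"ty": 0,"tz": 0,"spin": 0},
], hand=6)

```text
clock: 9.5
position: [0.424, 0.3008, 0.2471]
ee_rot: [-0.001, 0.706, 0.708, -0.001]
force: [0.5, -0.4, -0.1]
opening: 0.706
gripper_force: 0.0
```

Request:
servo_tool([
  {"tx": 0,"ty": 0,"tz": 0,"spin": -0.14},
  {"tx": 0,"ty": 0,"tz": 0,"spin": -0.14},
  {"tx": 0,"ty": 0,"tz": 0,"spin": -0.14},
  {"tx": 0,"ty": 0,"tz": 0,"spin": -0.14},
  {"tx": 0,"ty": 0,"tz": 0,"spin": -0.14},
  {"tx": 0,"ty": 0,"tz": 0,"spin": -0.14},
  {"tx": 0,"ty": 0,"tz": 0,"spin": -0.14},
  {"tx": 0,"ty": 0,"tz": 0,"spin": -0.14},
  {"tx": 0,"ty": 0,"tz": 0,"spin": -0.14},
  {"tx": 0,"ty": 0,"tz": 0,"spin": -0.14},
  {"tx": 0,"ty": 0,"tz": 0,"spin": -0.08},
  {"tx": 0,"ty": 0,"tz": 0,"spin": 0},
  {"tx": 0,"ty": 0,"tz": 0,"spin": 0},
])

```text
clock: 10.8
position: [0.4264, 0.297, 0.2476]
ee_rot: [-0.001, 0.047, 0.999, -0.0]
force: [0.2, 0.4, -0.5]
opening: 0.701
gripper_force: 0.0
```

```bash
python3 - <<'E'
from w import *
s=bot.sense();w=viewer.capture("wrist");cv2.imwrite("pics/w4.png",w[:,:,::-1])
print(np.round(s['position'],4),q(s['ee_rot']).as_matrix().round(3).tolist(),s['joints'])
E
```

```text
[0.4264 0.297  0.2476] [[-0.996, 0.095, -0.001], [0.095, 0.996, -0.001], [0.001, -0.001, -1.0]] [ 4.81189280e-01  3.23982762e-01  1.79250150e+00 -3.01638013e-05
  1.02639783e+00 -9.94884829e-01]
```

View pics/w4.png

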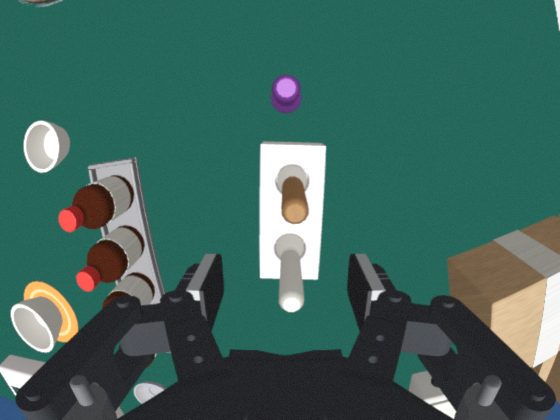

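The wooden handle's end is at about (296,212), the spare's end at (291,300) and the purple pestle's end at (286,88). I compute the handle end at z = 0.16.

```bash
python3 - <<'E'
from w import *
s=bot.sense();im=cv2.imread("pics/w4.png")
hsv=cv2.cvtColor(im,cv2.COLOR_BGR2HSV).astype(int);m=(hsv[...,0]>4)&(hsv[...,0]<20)&(hsv[...,1]>90)&(hsv[...,2]>50)
k=np.zeros_like(m);k[165:235,270:320]=m[165:235,270:320]
b=max(blobs(k),key=len);print(b.min(0),b.max(0))
# end cap: bottom part; enclosing by width
uv=np.array([(b[b[:,1]>205][:,0].min()+b[b[:,1]>205][:,0].max())/2, 0.])
uv[1]=b[:,1].max()-(b[b[:,1]>205][:,0].max()-b[b[:,1]>205][:,0].min())/2
P=onz("wrist",uv,.16,s);print(uv,P)
for p in((296,212),(291,301),):print(onz("wrist",p,.16,s))
print("stand corners",[onz("wrist",p,.04,s)[:2].round(3).tolist() for p in((261,143),(325,145),(319,279),(261,278))])
M=q(s['ee_rot']).as_matrix()
print("tool delta cm",M.T@(P-s['position'])*100)
E
```

```text
[282. 177.] [307. 222.]
[294.5 209.5] [0.42293754 0.30428214 0.16      ]
[0.42494309 0.30521246 0.16      ]
[0.50061195 0.29486961 0.16      ]
stand corners [[0.381, 0.275], [0.39, 0.343], [0.549, 0.327], [0.54, 0.257]]
tool delta cm [0.40724544 0.69158617 8.77855409]
```

Request:
servo_tool([
  {"tx": 0.25,"ty": 0.7,"tz": 0,"spin": 0},
  {"tx": 0,"ty": 0,"tz": 0,"spin": 0},
  {"tx": 0,"ty": 0,"tz": 3,"spin": 0},
  {"tx": 0,"ty": 0,"tz": 3,"spin": 0},
  {"tx": 0,"ty": 0,"tz": 3,"spin": 0},
  {"tx": 0,"ty": 0,"tz": 3,"spin": 0},
  {"tx": 0,"ty": 0,"tz": 2,"spin": 0},
  {"tx": 0,"ty": 0,"tz": 0,"spin": 0},
  {"tx": 0,"ty": 0,"tz": 0,"spin": 0},
])

```text
clock: 11.75
position: [0.4247, 0.3048, 0.1087]
ee_rot: [-0.0, 0.046, 0.999, -0.0]
force: [-0.5, 1.0, 0.2]
opening: 0.703
gripper_force: 0.0
```

```bash
python3 - <<'E'
from w import *
s=bot.sense();w=viewer.capture("wrist");t=viewer.capture("side")
cv2.imwrite("pics/w5.png",np.hstack([w[120:420,120:440],cv2.resize(t[100:250,150:310],(320,300))])[:,:,::-1])
print(np.round(s['position'],4))
E
```

```text
[0.4247 0.3048 0.1087]
```

View pics/w5.png

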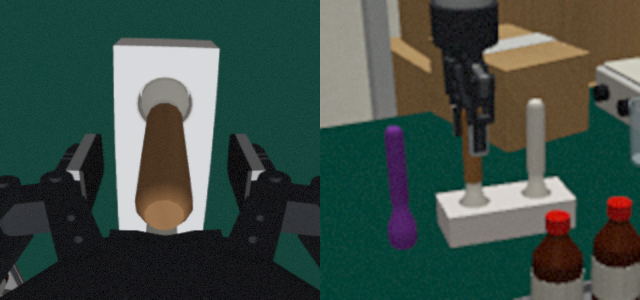

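The handle is centred between the open pads: crop column 165, with fingers at 87 and 245. The side view agrees. I lower a little and close.

Request:
servo_tool([
  {"tx": 0,"ty": 0,"tz": 0.6,"spin": 0},
  {"tx": 0,"ty": 0,"tz": 0,"spin": 0},
])

```text
clock: 12.05
position: [0.4245, 0.3046, 0.1024]
ee_rot: [0.0, 0.046, 0.999, 0.0]
force: [-0.5, 1.5, -0.4]
opening: 0.704
gripper_force: 0.0
```

Request:
servo_tool([
  {"tx": 0,"ty": 0,"tz": 0,"spin": 0},
  {"tx": 0,"ty": 0,"tz": 0,"spin": 0},
  {"tx": 0,"ty": 0,"tz": 0,"spin": 0},
  {"tx": 0,"ty": 0,"tz": 0,"spin": 0},
  {"tx": 0,"ty": 0,"tz": 0,"spin": 0},
  {"tx": 0,"ty": 0,"tz": 0,"spin": 0},
  {"tx": 0,"ty": 0,"tz": 0,"spin": 0},
  {"tx": 0,"ty": 0,"tz": 0,"spin": 0},
  {"tx": 0,"ty": 0,"tz": 0,"spin": 0},
  {"tx": 0,"ty": 0,"tz": 0,"spin": 0},
], hand=1.2)

```text
clock: 13.05
position: [0.4247, 0.3046, 0.1026]
ee_rot: [0.0, 0.046, 0.999, 0.0]
force: [-1.7, -0.9, 6.0]
opening: 0.244
gripper_force: 58.6
```

Gripped with 58.6 N. I lift it straight up.

Request:
servo_tool([
  {"tx": 0,"ty": 0,"tz": -0.5,"spin": 0},
  {"tx": 0,"ty": 0,"tz": -1,"spin": 0},
  {"tx": 0,"ty": 0,"tz": -1.5,"spin": 0},
  {"tx": 0,"ty": 0,"tz": -1.5,"spin": 0},
  {"tx": 0,"ty": 0,"tz": -1.5,"spin": 0},
  {"tx": 0,"ty": 0,"tz": -1.5,"spin": 0},
  {"tx": 0,"ty": 0,"tz": -1.5,"spin": 0},
  {"tx": 0,"ty": 0,"tz": -1.5,"spin": 0},
  {"tx": 0,"ty": 0,"tz": -1.5,"spin": 0},
  {"tx": 0,"ty": 0,"tz": -1.5,"spin": 0},
  {"tx": 0,"ty": 0,"tz": -1.5,"spin": 0},
  {"tx": 0,"ty": 0,"tz": -1.5,"spin": 0},
  {"tx": 0,"ty": 0,"tz": -1,"spin": 0},
  {"tx": 0,"ty": 0,"tz": 0,"spin": 0},
])

```text
clock: 14.45
position: [0.4247, 0.3047, 0.2788]
ee_rot: [0.001, 0.046, 0.999, 0.001]
force: [0.7, 0.4, -1.3]
opening: 0.238
gripper_force: 58.7
```

```bash
python3 - <<'E'
from w import *
s=bot.sense();w=viewer.capture("wrist");t=viewer.capture("side")
cv2.imwrite("pics/w6.png",np.hstack([w[120:420,120:440],cv2.resize(t[0:250,120:360],(320,333))[:300]])[:,:,::-1]);cv2.imwrite("pics/s6.png",t[:,:,::-1])
p=s['position'];print(np.round(p,4),proj("side",[p[0],p[1],p[2]-.0926]),proj("side",[p[0],p[1],p[2]]))
M=q(s['ee_rot']).as_matrix();D=np.array([.6224,-.151,0])-p;print("cm",M.T@D*100)
E
```

```text
[0.4247 0.3047 0.2788] [223.64876814 143.13945683] [221.74071138 102.69793432]
cm [-23.80219326 -43.6098147   27.86225391]
```

View pics/w6.png

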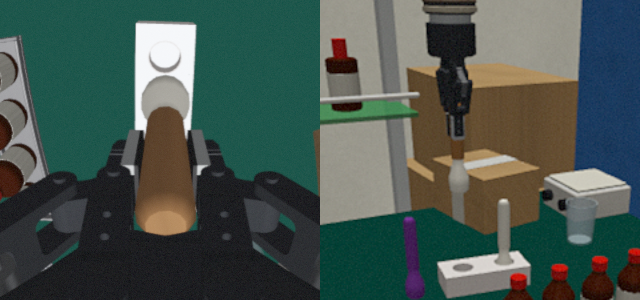

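The pestle hangs upright and clear of the stand, with its tip near side pixel (223,144) against a predicted (224,143). I carry it over the bottles.

Request:
servo_tool([
  {"tx": -0.8,"ty": -1.45,"tz": 0,"spin": 0},
  {"tx": -0.8,"ty": -1.45,"tz": 0,"spin": 0},
  {"tx": -1.5,"ty": -2.75,"tz": 0,"spin": 0},
  {"tx": -1.5,"ty": -2.75,"tz": 0,"spin": 0},
  {"tx": -1.5,"ty": -2.75,"tz": 0,"spin": 0},
  {"tx": -1.5,"ty": -2.75,"tz": 0,"spin": 0},
  {"tx": -1.5,"ty": -2.75,"tz": 0,"spin": 0},
  {"tx": -1.5,"ty": -2.75,"tz": 0,"spin": 0},
  {"tx": -1.5,"ty": -2.75,"tz": 0,"spin": 0},
  {"tx": -1.5,"ty": -2.75,"tz": 0,"spin": 0},
  {"tx": -1.5,"ty": -2.75,"tz": 0,"spin": 0},
  {"tx": -1.5,"ty": -2.75,"tz": 0,"spin": 0},
  {"tx": -1.5,"ty": -2.75,"tz": 0,"spin": 0},
  {"tx": -1.5,"ty": -2.75,"tz": 0,"spin": 0},
  {"tx": -1.5,"ty": -2.75,"tz": 0,"spin": 0},
  {"tx": -1.5,"ty": -2.75,"tz": 0,"spin": 0},
  {"tx": -0.6,"ty": -1.1,"tz": 0,"spin": 0},
  {"tx": -0.6,"ty": -1.1,"tz": 0,"spin": 0},
  {"tx": 0,"ty": 0,"tz": 0,"spin": 0},
  {"tx": 0,"ty": 0,"tz": 0,"spin": 0},
])

```text
clock: 16.55
position: [0.6213, -0.1507, 0.277]
ee_rot: [-0.0, 0.046, 0.999, 0.0]
force: [-0.2, -0.7, -1.4]
opening: 0.241
gripper_force: 58.9
```

Request:
servo_tool([
  {"tx": -0.1,"ty": 0,"tz": 1,"spin": 0},
  {"tx": 0,"ty": 0,"tz": 2,"spin": 0},
  {"tx": 0,"ty": 0,"tz": 2,"spin": 0},
  {"tx": 0,"ty": 0,"tz": 2,"spin": 0},
  {"tx": 0,"ty": 0,"tz": 1.5,"spin": 0},
  {"tx": 0,"ty": 0,"tz": 1,"spin": 0},
  {"tx": 0,"ty": 0,"tz": 0,"spin": 0},
  {"tx": 0,"ty": 0,"tz": 0,"spin": 0},
])

```text
clock: 17.35
position: [0.6227, -0.1512, 0.1827]
ee_rot: [0.0, 0.046, 0.999, -0.0]
force: [0.1, -0.1, -1.9]
opening: 0.241
gripper_force: 58.8
```

```bash
python3 - <<'E'
from w import *
s=bot.sense();w=viewer.capture("wrist");t=viewer.capture("side")
cv2.imwrite("pics/w7.png",np.hstack([w[60:360,120:440],cv2.resize(t[150:350,330:510],(360,400))[:300]])[:,:,::-1])
p=s['position'];print(np.round(p,4),"tip px",proj("side",[p[0],p[1],p[2]-.0926]))
print("rim centre px if on target",proj("side",[.6224,-.151,.058]),np.round(s['force'],2))
E
```

```text
[ 0.6227 -0.1512  0.1827] tip px [426.06888025 253.35641209]
rim centre px if on target [422.81643661 268.3868422 ] [ 0.07 -0.05 -1.86]
```

View pics/w7.png

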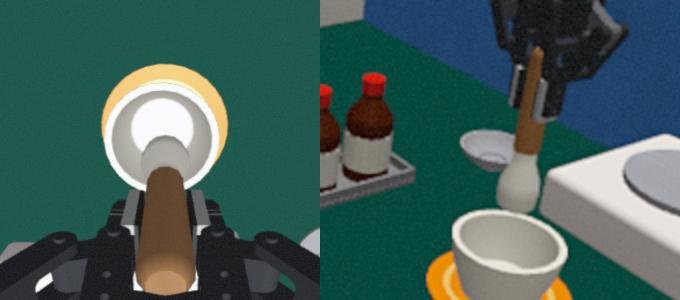

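The mortar's rim ellipse is at about side pixel (425,270) and the head's bottom at (428,256), both offset about (2.5,2.5) px from prediction, so the pestle is centred. I lower to a finger's breadth and check the tilt.

Request:
servo_tool([
  {"tx": 0,"ty": 0,"tz": 0.7,"spin": 0},
  {"tx": 0,"ty": 0,"tz": 0.6,"spin": 0},
  {"tx": 0,"ty": 0,"tz": 0.4,"spin": 0},
  {"tx": 0,"ty": 0,"tz": 0,"spin": 0},
  {"tx": 0,"ty": 0,"tz": 0,"spin": 0},
  {"tx": 0,"ty": 0,"tz": 0,"spin": 0},
  {"tx": 0,"ty": 0,"tz": 0,"spin": 0},
  {"tx": 0,"ty": 0,"tz": 0,"spin": 0},
])

```text
clock: 18.25
position: [0.6226, -0.1515, 0.1655]
ee_rot: [0.0, 0.046, 0.999, 0.0]
force: [-0.2, -0.3, -1.6]
opening: 0.239
gripper_force: 58.9
```

```bash
python3 - <<'E'
from w import *
s=bot.sense();t=viewer.capture("side");w=viewer.capture("wrist")
cv2.imwrite("pics/s8.png",cv2.resize(t[130:330,330:510],(720,600)[:2] if 0 else (540,600))[:,:,::-1])
p=s['position'];print(np.round(p,4))
for h in(-.0926,-.0926+.15): print("crop px",(proj("side",[p[0],p[1],p[2]+h])-[330,130])*3)
print("rim",(proj("side",[.6224,-.151,.058])-[330,130])*3,np.round(s['dq'],4),s['gripper_force'])
b=[proj("side",[x,y,.125]) for x,y in((.4236,.0729),(.4932,.0727),(.5643,.0698),(.6335,.0692))]
E
```

```text
[ 0.6226 -0.1515  0.1655]
crop px [283.50667173 394.76796439]
crop px [330.24373288 163.02805776]
rim [278.44930983 415.1605266 ] [ 0.0007  0.001   0.0002 -0.0002  0.0007 -0.0021] 58.85696858167648
```

View pics/s8.png

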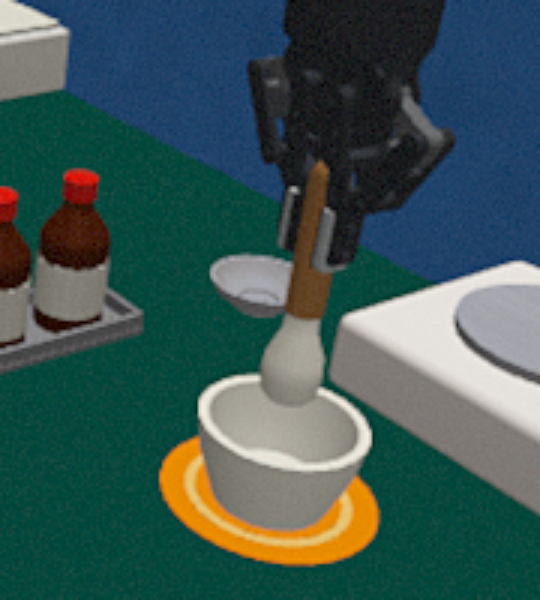

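The pestle hangs upright over the bowl's centre. Its tip is at (291,404) and the rim centre at about (285,423), which puts the head about 15 mm above the rim. The grip is firm and the bottles are standing, so I hand it in.

```bash
python3 -c "
from plant import job
print(job.finish_job())"
```

```text
the job is handed in; nothing more can be done
None
```

I handed the job in at about 18 s of robot time: the mortar is within about 3 mm of the mat's centre, and the pestle is held still and upright over it, its head about 15 mm above the rim; the pass/fail verdict was not returned.

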